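# Draw out the filter plate of a bench fume filter

## Task

The fume filter on the bench needs its filter plate inspected: lift the loose cap off the grey box by its knob and set it down gently, knob up, flat on the bench beside the box. Then swing the hinged flap underneath fully open and leave it open, pull the filter plate up out of its slot by its tab, and show it by holding it upright and still, its lower edge at least 5 cm higher than the top of the box. Finish while still holding the plate there, and leave the other things on the bench where they are.

Things in the scene. Friction and masses are not known exactly. Their poses are not given: they have to be found in the camera images.
- housing: Grey sheet-metal filter box fixed to the bench, 166 (x) x 150 (y) x 100 mm high. Origin: centre of its underside, z up; -x is its louvred front, +x the hinge side. A black duct stub, 60 mm diameter, sticks out 40 mm from its +y side. In its open top is a chamber 132 (x) x 116 (y) mm, 36 mm deep, covered by the flap; box top and flap are covered by the cap.
- slot_mouth (a point): Centre of the mouth of the slot in which the filter plate stands: in the floor of the housing's chamber, 64 mm above the bench, 15 mm in front (-x) of the housing's centre. Slot 14 (x) x 84 (y) mm, 56 mm deep (its floor 8 mm above the bench). Axes: the housing's.
- cap: Loose grey cap, an upside-down tray 158 (x) x 144 (y) x 46 mm high, walls and roof 4 mm, about 0.35 kg, standing on the top rim of the housing (origin 100 mm above the bench) with its axes nearly along the housing's, and not fastened. Origin: centre of the lower rim; z up. Round knob on its centre.
- cap_knob (a point): Middle of the cap's black round knob, 70 mm above the cap's origin. The knob is 32 mm in diameter and 20 mm tall (60 to 80 mm above the cap's lower rim), on a stem of 16 mm diameter and 14 mm height above the roof.
- flap (a joint): Angle of the aluminium flap, rad: 0 shut (flat on the box top), 1.57 upright, 1.9 fully open (stop), leaning back away from the front; may start ajar by up to 0.03. Turns about the housing's +y; light hinge friction (0.12 N m) holds it at any angle. Flap 140 mm from hinge to free edge, 124 mm wide, 5 mm thick; it cannot open while the cap is on.
- flap_hinge (a point): Middle of the flap's hinge line (parallel to the housing's y), 70 mm behind the housing's centre (housing x = +70 mm), 100 mm above the bench. This point's axes turn with the flap; when shut they are the housing's.
- flap_handle (a point): Grip point on the flap's black handle, a 14 x 14 mm square post standing 28 mm tall on the flap's upper face, 18 mm from the free edge; the point lies 21 mm above that face. In the flap's frame: 122 mm in -x, 26 mm in +z from the hinge point. Pinched across its sides (along the housing's y) it can turn between the fingers as the flap swings. Axes turn with the flap.
- plate: Filter plate, 10 (x, thickness) x 80 (y) x 56 mm tall (z), aluminium frame with a grey mesh, about 0.12 kg, loose. It stands upright in the housing's slot with 2 mm clearance all round, its axes along the housing's; hidden until the flap is open. Origin: centre of its lower edge, at first 8 mm above the bench.
- plate_tab (a point): Grip point on the plate's black pull tab, a block 16 (x) x 18 (y) x 32 mm tall on the middle of the plate's upper edge (56 to 88 mm above the plate's origin; its top is 4 mm below the housing's top). This point lies 77 mm above the plate's origin. Beside the tab the chamber leaves 49 mm free on each side along y.
- spool: Bystander: wire spool, 84 mm diameter, 72 mm tall, standing on the bench; origin: centre of its underside.
- tape_roll: Bystander: roll of blue tape lying flat, 96 mm diameter, 25 mm tall; origin: centre of its underside.
- tape_measure: Bystander: tape measure, 68 x 40 x 62 mm, standing; origin: centre of its underside.
Things that resemble listed ones, but are neither listed nor needed, are in the scene too. What is shaped like the cap but green, purple or turquoise is not meant.

How it is judged:
On the way, in this order (a step that is already met when the one before it is completed fails the run):
1. the cap stands flat on the bench, knob up, let go, the flap not yet opened (height (world z) of cap between -0.01 and 0.008 m and angle between cap's own z axis and vertical below 0.1 rad and contact force between cap and the fingers below 0.1 N and linear speed of cap below 0.05 m/s and value of joint flap below 0.3 rad), for 0.2 s.
2. the flap is open, the plate still in its slot (value of joint flap above 1.4 rad and z of plate in the frame of housing below 0.03 m), for 0.2 s.
3. the plate is held upright well above the box (z of plate in the frame of housing above 0.14 m and angle between plate's own z axis and vertical below 0.3 rad and contact force between plate and the fingers above 1 N and contact force between plate and housing below 0.1 N), for 0.2 s.
At the end, for the whole second after the job is handed in: The cap stands flat on the bench (within 8 mm, tilt under 0.1 rad), let go; the flap is open beyond 1.4 rad; the plate is held still by the fingers alone, tilted less than 0.3 rad, its lower edge at least 40 mm above the top of the housing (all of step 3 and height (world z) of cap between -0.01 and 0.008 m and angle between cap's own z axis and vertical below 0.1 rad and contact force between cap and the fingers below 0.1 N and linear speed of cap below 0.05 m/s and value of joint flap above 1.4 rad and linear speed of plate below 0.03 m/s); the arm keeps its last pose, push and grip.
It fails at once if a bystander is moved by more than 30 mm (distance of any of spool, tape_roll, tape_measure from where it was at the start of the episode above 0.03 m).
It fails at once if the cap is dropped or slammed onto the bench (height (world z) of cap below 0.05 m and linear speed of cap above 0.7 m/s).
It also fails if it takes over 67 s, if anything falls off the work surface, if the arm or the gripper's body presses on something with over 40 N, if the wrist force passes 120 N, or if a joint passes its speed limit or range.

## Robot

A 6-joint arm with a two-finger parallel gripper is mounted at the origin on the work surface. World frame = base frame: x ahead of the robot, y to its left, z up, the work surface at z = 0. Lengths are in m, angles in rad, forces in N, time in s.
With the tool pointing down it reaches from about 0.3 to 0.875 m from the base axis. Payload 6.4 kg.
Tool frame: the origin (TCP) lies midway between the tips of the shut fingers; the grasp point (between the pads) lies 19 mm behind it; z points along the fingers, y is the direction in which the jaws open and shut (so a half turn about z gives the same grasp; the last joint's range is limited). The gripper opens to 88 mm and grips with 3 to 60 N. Pads are 18 mm wide; open, the fingers measure 123 mm over their backs; the gripper's body (75 mm by 187 mm) begins 45 mm behind the grasp point.
Start: joints at [0.932, 0.181, 1.607, -0, 1.354, -0.206], TCP at [0.241, 0.522, 0.239] pointing down, gripper open.
Joint ranges: [-2.99, 2.99], [-0.89, 2.07], [0.3, 2.58], [-1.14, 4.28], [0, 2.63], [-3.12, 3.12]. Speed limits (rad/s): [2.57, 2.57, 3.01, 3.14, 3.14, 3.14].

## Interface

Orientations are given as a rotation vector (axis times angle).
In Python, from cell import arm, eyes, ticket gives the robot as it stands. The module is installed in compiled form; this text tells all that it offers.
- The arm moves only by the shell command python3 -m handwheel 'ROWS' [OPENING]. ROWS is JSON, a list of rows, each an object with "offset": the shift along the tool's x, y, z in mm, a list of three; "turn": the turn, a rotation vector about the tool's x, y, z in degrees, a list of three. A call has 1 to 8 rows; each row shifts and turns the commanded pose from where the row before left it, along the tool's axes as they then stand; what a row does not reach is not made up. A row lasts 1/12 s, in which the tool goes at most 41.7 mm and 7.16 degrees, less where a joint would pass 70% of its speed; a pose out of reach is approached as far as the arm can. A call with a gripper value outside its range is refused whole. OPENING is the gripper command: -1 is shut, 1 is fully open, values between are in proportion, set as the call begins (- or left out, the last holds). The fingers move at their own pace and stop on an object; the grip force is fixed at half the most. Time passes only in rows, so rows that do not move let the fingers close. It gives the time, the measured TCP pose, the force and the opening at its end, in the units of the state.
- arm.sense(): the state, without advancing time (a new reading comes with each control period).
- eyes.read_camera(name): name is "scene" or "top"; returns a dict with "pixels" (480x640x3 uint8, red, green, blue), "mtx" (3x3 intrinsics, pixels), "rvec" (rotation vector, rad) and "tvec" (3), from world to camera coordinates, as OpenCV has them. Camera axes: x right, y down, z forward; pixel columns grow to the right and rows downward; lengths in m; the calibration is good to about 2 mm. A picture is of the moment at which its call begins. There is no depth.
- ticket.finish_job(): hands the job in, once; it reports no verdict.
The state is a dict: "time_s": time; "q": joint angles; "qd": joint speeds; "tau": joint torques, N m; "position": TCP position; "ee_rot": TCP orientation; "force": force on the tool from outside, world axes, zero at the start; "moment": the same for the moment, N m; "gripper_width": opening from 0.0 (shut) to 1.0 (fully open).
Only numpy, scipy, OpenCV 4.12 (cv2) and the standard library are available. Lean on these libraries where they do the work, as an engineer would, in place of code of your own. Each camera call takes 0.05 s, during which the arm holds its last target. There are 200 camera calls.

## Working session

There is one attempt and no reset: what is moved stays moved. The work goes in short steps, Python scripts to look and compute and a shell command to move; the robot and the scene stay as the last step left them, time stands still between calls to the robot, and variables do not carry over. Pictures are saved under pics/ and viewed, about 8 in all and at most 12, crops included, and the job is handed in when it is done.

```bash
mkdir -p pics
python3 - <<'E'
from cell import arm,eyes
import cv2,pickle,numpy as np
for n in("scene","top"):
    d=eyes.read_camera(n); pickle.dump(d,open(n+'0.pkl','wb'))
    cv2.imwrite(f'pics/{n}0.png',d["pixels"][:,:,::-1])
    print(n,d["mtx"],d["rvec"],d["tvec"])
s=arm.sense();print({k:np.round(s[k],3) for k in s})
E
```

```text
scene [[513.06686146   0.         319.3260336 ]
 [  0.         513.06686146 247.7123192 ]
 [  0.           0.           1.        ]] [ 1.30372567  2.44738676 -0.71656286] [ 0.26508991 -0.30646942  1.67144457]
top [[576.48940549   0.         326.88262893]
 [  0.         576.48940549 234.65961476]
 [  0.           0.           1.        ]] [ 2.09266958 -2.13515143  0.21215945] [0.03336307 0.53189395 1.33397862]
{'time_s': np.float64(0.1), 'q': array([ 0.932,  0.181,  1.608,  0.   ,  1.354, -0.206]), 'qd': array([-0.001, -0.001, -0.003,  0.   ,  0.001, -0.001]), 'tau': array([ 0.0000e+00, -4.3482e+01, -3.4270e+01,  7.0000e-02,  3.4000e-02,
       -0.0000e+00]), 'position': array([0.241, 0.522, 0.238]), 'ee_rot': array([-6.740e-01, -3.068e+00,  2.000e-03]), 'force': array([ 0.426, -0.53 ,  0.544]), 'moment': array([ 0.059, -0.048,  0.028]), 'gripper_width': np.float64(1.002)}
```

View pics/scene0.png

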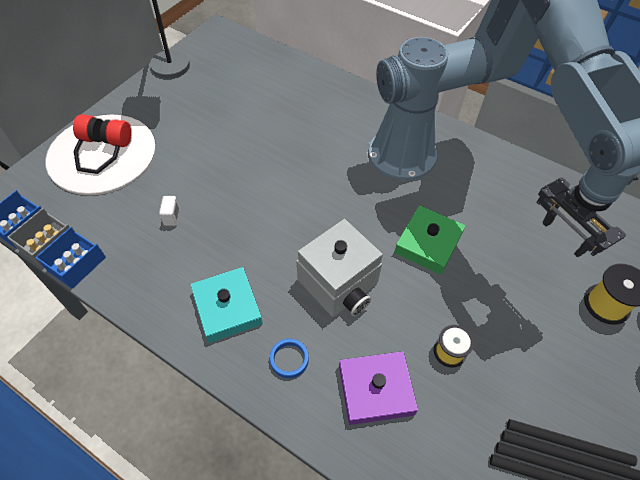

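View pics/top0.png

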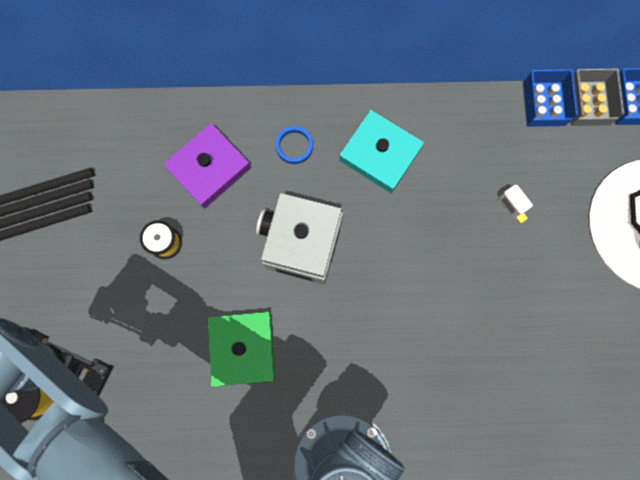

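Scene: the grey box with its cap has its knob at about (340,247) and the duct at (356,300). Top: the knob is at (301,231) and the duct at (265,222). I'll enlarge both for accurate corners.

```bash
python3 - <<'E'
import cv2,pickle,numpy as np
a=pickle.load(open('scene0.pkl','rb'))["pixels"][210:325,280:400,::-1]
b=pickle.load(open('top0.pkl','rb'))["pixels"][180:290,245:355,::-1]
a=cv2.resize(a,(400,383),interpolation=cv2.INTER_CUBIC);b=cv2.resize(b,(400,400),interpolation=cv2.INTER_CUBIC)
im=np.zeros((400,800,3),np.uint8);im[:383,:400]=a;im[:,400:]=b
cv2.imwrite('pics/crop0.png',im)
E
cat > h.py <<'E'
import numpy as np,cv2,pickle
from scipy.spatial.transform import Rotation as R
C={n:pickle.load(open(n+'0.pkl','rb')) for n in("scene","top")}
def P(n):
    d=C[n];return d["mtx"]@np.c_[cv2.Rodrigues(np.array(d["rvec"]))[0],np.array(d["tvec"]).reshape(3)]
def tri(ps,pt):
    X=cv2.triangulatePoints(P("scene"),P("top"),np.array(ps,float).reshape(2,1),np.array(pt,float).reshape(2,1));return (X[:3]/X[3]).ravel()
def onz(n,p,z):
    M=P(n);H=np.c_[M[:,:2],M[:,2]*z+M[:,3]];v=np.linalg.solve(H,[*p,1]);return v[:2]/v[2]
def proj(n,X):
    v=P(n)@np.r_[X,1];return v[:2]/v[2]
E
```

```text
(no output)
```

View pics/crop0.png

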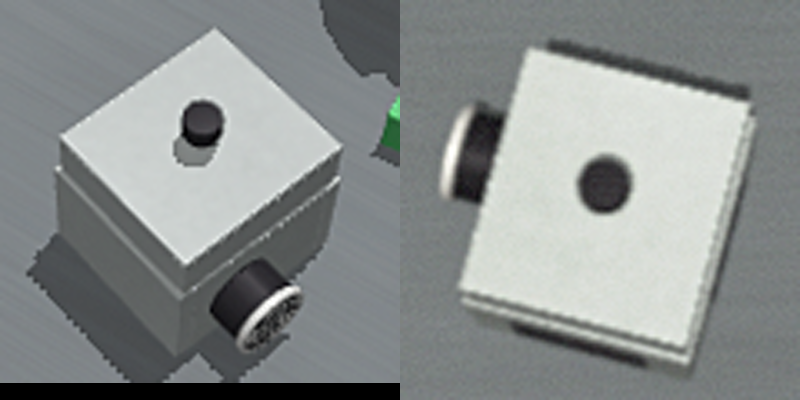

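Crop: I read the knob and the four roof corners in both views. The duct (+y) is on the image left in the top view, so the louvred front (-x) faces the robot.

Run:
```python
from h import *
S=[(335.2,289.2),(382.6,254.1),(344.2,218.4),(298,250.8)]   # +x+y,-x+y,-x-y,+x-y
T=[(280.75,193.2),(261.5,260.3),(323.7,275.7),(341.3,207.5)]
k=tri((340.9,247.2),(301.4,230.9));print('knob',k)
X=[tri(a,b) for a,b in zip(S,T)];print(np.round(X,4),np.mean(X,0))
for i in range(4):
    e=X[(i+1)%4]-X[i];print(np.linalg.norm(e),np.degrees(np.arctan2(e[1],e[0])))
t=np.array([onz("top",p,.146) for p in T]);print('top@.146',t.mean(0),onz("top",(301.4,230.9),.175),onz("scene",(340.9,247.2),.17))
for i in range(4):
    e=t[(i+1)%4]-t[i];print(np.linalg.norm(e),np.degrees(np.arctan2(e[1],e[0])))
for n,p in dict(purple=(204,160),turq=(382,145),green=(238,349)).items():print(n,onz("top",p,.07))
for n,p in dict(tape=(294,145),spool=(159,238),measure=(518,200)).items():print(n,onz("top",p,.03))
for b in [(0.52,-.13),(.5,-.15),(.42,-.15)]:print(proj("top",[*b,0]),proj("scene",[*b,0]))
# housing lower visible: right edge bottom corners in top, scene bottom corner
print('box bottom', onz("scene",(180/3.333+280,355/3.333+210),0), 'box top +x+y',onz("scene",(182/3.333+280,292/3.333+210),.1))
from cell import arm
print(R.from_rotvec(arm.sense()["ee_rot"]).as_matrix().round(4))
```

```text
knob [0.51647923 0.08216081 0.17092483]
[[ 0.6109  0.1286  0.1459]
 [ 0.4579  0.1724  0.1417]
 [ 0.42    0.0341  0.145 ]
 [ 0.5732 -0.0078  0.1492]] [0.51553127 0.08183411 0.14547552]
0.1592333432371802 164.01721553840778
0.14344867363562405 -105.32107211180784
0.15890996994144388 -15.29777842208383
0.14154738565023106 74.55188667750436
top@.146 [0.51684145 0.07885887] [0.51723221 0.07845395] [0.51407058 0.08640051]
0.1598579169015417 164.24489254061268
0.14272251127735366 -105.14046641623574
0.16048765760138564 -15.45593281926447
0.14189272334306194 75.11655339230317
purple [0.72177364 0.31957745]
turq [ 0.7512053  -0.11713671]
green [0.26637113 0.23123033]
tape [0.77074219 0.10134113]
spool [0.53747285 0.43412471]
measure [ 0.61529223 -0.45240062]
[388.24617456 242.66674033] [273.39962765 245.44255444]
[396.61280014 250.40032817] [271.9570313 237.4239124]
[398.04236808 282.42655316] [288.05448391 218.95943997]
box bottom [0.61056011 0.13541082] box top +x+y [0.60831479 0.13159908]
[[-9.078e-01  4.194e-01 -9.000e-04]
 [ 4.194e-01  9.078e-01 -1.200e-03]
 [ 3.000e-04 -1.500e-03 -1.000e+00]]
```

Knob measured at (0.516, 0.082, 0.170), roof at z 0.146 and edges of 159 x 142 mm. All three fit the text. The cap's yaw is about -15.3°. I'll move above the knob.

```bash
R='x'; python3 -m handwheel '[{"offset":[-27,-18,0],"turn":[0,0,0]},{"offset":[-27,-18,0],"turn":[0,0,0]},{"offset":[-27,-18,0],"turn":[0,0,0]},{"offset":[-27,-18,0],"turn":[0,0,0]},{"offset":[-27,-18,0],"turn":[0,0,0]},{"offset":[-27,-18,0],"turn":[0,0,0]},{"offset":[-27,-18,0],"turn":[0,0,0]},{"offset":[-27,-18,0],"turn":[0,0,0]}]' 1
python3 -m handwheel '[{"offset":[-27,-18,0],"turn":[0,0,0]},{"offset":[-27,-18,0],"turn":[0,0,0]},{"offset":[-27,-18,0],"turn":[0,0,0]},{"offset":[-27,-18,0],"turn":[0,0,0]},{"offset":[-27,-18,0],"turn":[0,0,0]},{"offset":[-27,-17,0],"turn":[0,0,0]},{"offset":[-27,-17,0],"turn":[0,0,-5]},{"offset":[0,0,0],"turn":[0,0,-5]}]' 1
cat >> h.py <<'E'
def to(x,y,z,yaw=None):
    from cell import arm
    s=arm.sense();M=R.from_rotvec(s["ee_rot"]).as_matrix()
    print('pos',np.round(s["position"],4),'jaw yaw',np.degrees(np.arctan2(M[1,1],M[0,1])).round(2),'z',M[:,2].round(3),'need mm',(M.T@(np.array([x,y,z])-s["position"])*1000).round(1),'t',s["time_s"],'F',np.round(s["force"],1),'w',s["gripper_width"])
E
python3 -c "
from h import *
to(.516,.082,.155)"
```

```text
time_s: 0.77
position: [0.3771, 0.2992, 0.2384]
ee_rot: [-0.674, -3.068, 0.001]
force: [0.4, 0.7, -1.2]
gripper_width: 1.002
time_s: 1.43
position: [0.4988, 0.1045, 0.2385]
ee_rot: [0.405, 3.114, -0.003]
force: [-0.1, 0.2, 0.6]
gripper_width: 1.002
pos [0.4988 0.1045 0.2385] jaw yaw 75.18 z [ 0.001 -0.002 -1.   ] need mm [-22.3 -17.2  83.6] t 1.4333 F [-0.1  0.2  0.6] w 1.0020487279116406
```

```bash
python3 -m handwheel '[{"offset":[0,0,0],"turn":[0,0,0]},{"offset":[0,0,0],"turn":[0,0,0]}]' >/dev/null
python3 -c "
from h import *
to(.516,.082,.155)"
```

```text
pos [0.4961 0.1088 0.2382] jaw yaw 75.01 z [-0.001  0.    -1.   ] need mm [-26.3 -20.7  83.2] t 1.6 F [ 0.1 -0.4 -1.2] w 1.0003971956057471
```

Settled. Next I'll centre, descend and close.

```bash
python3 -m handwheel '[{"offset":[-13,-10,0],"turn":[0,0,0]},{"offset":[-13,-11,0],"turn":[0,0,0]},{"offset":[0,0,20],"turn":[0,0,0]},{"offset":[0,0,20],"turn":[0,0,0]},{"offset":[0,0,20],"turn":[0,0,0]},{"offset":[0,0,15],"turn":[0,0,0]},{"offset":[0,0,8],"turn":[0,0,0]},{"offset":[0,0,0],"turn":[0,0,0]}]'
python3 -m handwheel '[{"offset":[0,0,0],"turn":[0,0,0]},{"offset":[0,0,0],"turn":[0,0,0]},{"offset":[0,0,0],"turn":[0,0,0]},{"offset":[0,0,0],"turn":[0,0,0]},{"offset":[0,0,0],"turn":[0,0,0]},{"offset":[0,0,0],"turn":[0,0,0]},{"offset":[0,0,0],"turn":[0,0,0]},{"offset":[0,0,0],"turn":[0,0,0]}]' -1
python3 -c "
from h import *
to(.516,.082,.155)"
```

```text
time_s: 2.27
position: [0.5144, 0.0829, 0.1538]
ee_rot: [-0.404, -3.111, 0.0]
force: [-0.6, -0.4, 0.4]
gripper_width: 1.001
time_s: 2.93
position: [0.5162, 0.0818, 0.1558]
ee_rot: [0.405, 3.115, -0.0]
force: [0.3, -0.8, -0.5]
gripper_width: 0.422
pos [0.5162 0.0818 0.1558] jaw yaw 75.2 z [ 0. -0. -1.] need mm [0.3 0.1 0.8] t 2.9333 F [ 0.3 -0.8 -0.5] w 0.4223668364695402
```

```bash
python3 -m handwheel '[{"offset":[0,0,0],"turn":[0,0,0]},{"offset":[0,0,0],"turn":[0,0,0]},{"offset":[0,0,0],"turn":[0,0,0]},{"offset":[0,0,0],"turn":[0,0,0]}]' -1
python3 -m handwheel '[{"offset":[0,0,-5],"turn":[0,0,0]},{"offset":[0,0,-10],"turn":[0,0,0]},{"offset":[0,0,-15],"turn":[0,0,0]},{"offset":[0,0,-20],"turn":[0,0,0]},{"offset":[0,0,-15],"turn":[0,0,0]},{"offset":[0,0,-5],"turn":[0,0,0]},{"offset":[0,0,0],"turn":[0,0,0]},{"offset":[0,0,0],"turn":[0,0,0]}]' -1
python3 -c "
from h import *
to(.46,-.15,.225)"
```

```text
time_s: 3.27
position: [0.5162, 0.0819, 0.1558]
ee_rot: [0.405, 3.115, -0.0]
force: [0.2, 0.1, 0.6]
gripper_width: 0.348
time_s: 3.93
position: [0.5159, 0.0819, 0.2254]
ee_rot: [-0.405, -3.115, 0.0]
force: [-0.2, -0.4, -3.4]
gripper_width: 0.354
pos [0.5159 0.0819 0.2254] jaw yaw 75.2 z [-0. -0. -1.] need mm [  -5.2 -238.5    0.5] t 3.9333 F [-0.2 -0.4 -3.4] w 0.35402001328888
```

The cap is held (3.4 N on the wrist, opening about 31 mm). I'll carry it sideways.

```bash
python3 -m handwheel '[{"offset":[-1,-8,0],"turn":[0,0,0]},{"offset":[-1,-14,0],"turn":[0,0,0]},{"offset":[-1,-20,0],"turn":[0,0,0]},{"offset":[-1,-22,0],"turn":[0,0,0]},{"offset":[-1,-22,0],"turn":[0,0,0]},{"offset":[0,-22,0],"turn":[0,0,0]},{"offset":[0,-22,0],"turn":[0,0,0]},{"offset":[0,-22,0],"turn":[0,0,0]}]'
python3 -m handwheel '[{"offset":[0,-22,0],"turn":[0,0,0]},{"offset":[0,-22,0],"turn":[0,0,0]},{"offset":[0,-20,0],"turn":[0,0,0]},{"offset":[0,-14,0],"turn":[0,0,0]},{"offset":[0,-8,0],"turn":[0,0,0]},{"offset":[0,0,0],"turn":[0,0,0]},{"offset":[0,0,0],"turn":[0,0,0]}]'
python3 - <<'E'
from h import *
from cell import eyes
to(.46,-.15,.055)
d=eyes.read_camera("scene");pickle.dump(d,open('scene1.pkl','wb'))
e=eyes.read_camera("top");pickle.dump(e,open('top1.pkl','wb'))
a=d["pixels"][160:340,220:420,::-1];b=e["pixels"][150:330,240:440,::-1]
cv2.imwrite('pics/c1.png',cv2.resize(np.hstack([a,b]),(800,360),interpolation=cv2.INTER_CUBIC))
E
```

```text
time_s: 4.6
position: [0.4809, -0.0675, 0.2244]
ee_rot: [-0.404, -3.113, -0.001]
force: [0.4, -0.4, -2.8]
gripper_width: 0.348
time_s: 5.18
position: [0.4598, -0.1494, 0.225]
ee_rot: [-0.406, -3.114, -0.002]
force: [0.2, 1.0, -3.5]
gripper_width: 0.353
pos [ 0.4598 -0.1494  0.225 ] jaw yaw 75.14 z [-0.001  0.001 -1.   ] need mm [ -0.6  -0.7 170. ] t 5.1833 F [ 0.2  1.  -3.5] w 0.3527690979523399
```

View pics/c1.png

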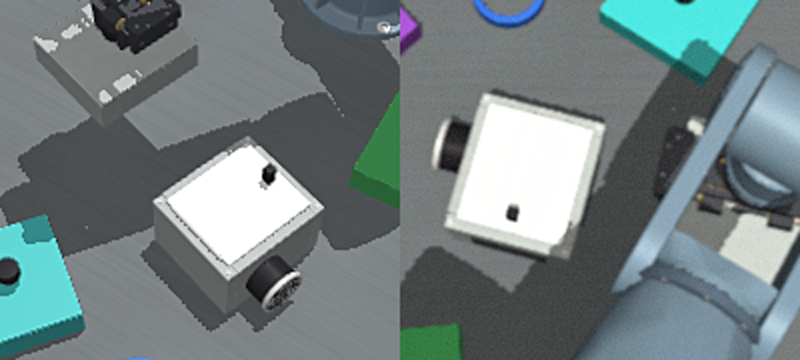

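The picture shows the shut white flap with its handle at scene ~(354.5,247) and top ~(296.5,256.5), and the cap level in the gripper. I'll lower the cap and work out the housing's pose.

```bash
python3 -m handwheel '[{"offset":[0,0,10],"turn":[0,0,0]},{"offset":[0,0,22],"turn":[0,0,0]},{"offset":[0,0,25],"turn":[0,0,0]},{"offset":[0,0,25],"turn":[0,0,0]},{"offset":[0,0,25],"turn":[0,0,0]},{"offset":[0,0,22],"turn":[0,0,0]},{"offset":[0,0,16],"turn":[0,0,0]},{"offset":[0,0,10],"turn":[0,0,0]}]'
python3 -m handwheel '[{"offset":[0,0,6],"turn":[0,0,0]},{"offset":[0,0,3],"turn":[0,0,0]},{"offset":[0,0,2],"turn":[0,0,0]},{"offset":[0,0,1],"turn":[0,0,0]},{"offset":[0,0,1],"turn":[0,0,0]},{"offset":[0,0,0],"turn":[0,0,0]},{"offset":[0,0,0],"turn":[0,0,0]}]'
python3 - <<'E'
from h import *
to(.46,-.15,.055)
print('handle',tri((354.5,247),(296.5,256.5)))
S=[(335.5,301.5),(381.5,264),(345,229),(296.5,261.5)]
T=[(282,196),(263,264),(324,279),(343,211)]
X=np.array([tri(a,b) for a,b in zip(S,T)]);print(X.round(4),X.mean(0))
for i in range(4):
    e=X[(i+1)%4]-X[i];print(np.linalg.norm(e),np.degrees(np.arctan2(e[1],e[0])))
t=np.array([onz("top",p,.1) for p in T]);print(t.mean(0));t=np.array([onz("scene",p,.1) for p in S]);print(t.mean(0))
c=X.mean(0);a=np.radians(-15.3);u=np.array([np.cos(a),np.sin(a)]);print('exp handle',c[:2]-.052*u)
E
```

```text
time_s: 5.95
position: [0.4589, -0.1478, 0.068]
ee_rot: [-0.402, -3.112, -0.003]
force: [0.9, 0.1, -3.1]
gripper_width: 0.352
time_s: 6.53
position: [0.4606, -0.1497, 0.0583]
ee_rot: [0.404, 3.114, -0.001]
force: [-0.6, 0.3, -2.8]
gripper_width: 0.35
pos [ 0.4606 -0.1497  0.0583] jaw yaw 75.2 z [ 0.001 -0.001 -1.   ] need mm [ 0.5 -0.4  3.3] t 6.5333 F [-0.6  0.3 -2.8] w 0.3499647979640764
handle [0.46789263 0.09596798 0.12173363]
[[ 0.6171  0.132   0.0961]
 [ 0.4568  0.1746  0.0941]
 [ 0.4181  0.0356  0.0962]
 [ 0.5771 -0.0123  0.0992]] [0.51727771 0.08246999 0.09641228]
0.16585347291883112 165.1150206022344
0.1442526814742088 -105.5829761725067
0.1661346476461933 -16.776782819700458
0.14975065866316503 74.50972872752715
[0.5184502  0.07822221]
[0.51712452 0.08854475]
exp handle [0.46712072 0.09619139]
```

The handle is at (0.468, 0.096, 0.122), which matches what the housing's pose predicts to within 1 mm. I'll lower the cap the last few millimetres.

```bash
python3 -m handwheel '[{"offset":[0,0,1],"turn":[0,0,0]},{"offset":[0,0,1],"turn":[0,0,0]},{"offset":[0,0,0.5],"turn":[0,0,0]},{"offset":[0,0,0],"turn":[0,0,0]},{"offset":[0,0,0],"turn":[0,0,0]}]'
python3 -m handwheel '[{"offset":[0,0,0.5],"turn":[0,0,0]},{"offset":[0,0,0.5],"turn":[0,0,0]},{"offset":[0,0,0],"turn":[0,0,0]},{"offset":[0,0,0],"turn":[0,0,0]}]'
```

```text
time_s: 6.95
position: [0.4604, -0.1496, 0.0557]
ee_rot: [0.404, 3.115, -0.0]
force: [-1.8, 1.1, 4.3]
gripper_width: 0.35
time_s: 7.28
position: [0.4605, -0.1496, 0.0556]
ee_rot: [0.404, 3.115, -0.0]
force: [-6.2, 2.9, 15.8]
gripper_width: 0.354
```

Contact with the bench. Now release, then rise.

```bash
python3 -m handwheel '[{"offset":[0,0,-0.5],"turn":[0,0,0]},{"offset":[0,0,0],"turn":[0,0,0]},{"offset":[0,0,0],"turn":[0,0,0]},{"offset":[0,0,0],"turn":[0,0,0]},{"offset":[0,0,0],"turn":[0,0,0]},{"offset":[0,0,0],"turn":[0,0,0]},{"offset":[0,0,0],"turn":[0,0,0]},{"offset":[0,0,0],"turn":[0,0,0]}]' 1
python3 -m handwheel '[{"offset":[0,0,-10],"turn":[0,0,0]},{"offset":[0,0,-30],"turn":[0,0,0]},{"offset":[0,0,-35],"turn":[0,0,0]},{"offset":[0,0,-35],"turn":[0,0,0]},{"offset":[0,0,-25],"turn":[0,0,0]},{"offset":[0,0,0],"turn":[0,0,0]},{"offset":[0,0,0],"turn":[0,0,0]}]' 0
python3 -c "
from h import *
to(.467,.096,.2)"
```

```text
time_s: 7.95
position: [0.4602, -0.1494, 0.0546]
ee_rot: [-0.404, -3.115, -0.0]
force: [-0.2, -0.3, 0.5]
gripper_width: 0.932
time_s: 8.53
position: [0.4613, -0.1501, 0.192]
ee_rot: [0.404, 3.111, -0.003]
force: [-0.6, -1.2, -0.1]
gripper_width: 0.502
pos [ 0.4613 -0.1501  0.192 ] jaw yaw 75.21 z [ 0.004 -0.002 -1.   ] need mm [ 57.3 239.4  -8.6] t 8.5333 F [-0.6 -1.2 -0.1] w 0.5015033949014805
```

```bash
python3 -m handwheel '[{"offset":[7,30,0],"turn":[0,0,0]},{"offset":[7,30,0],"turn":[0,0,0]},{"offset":[7,30,0],"turn":[0,0,0]},{"offset":[7,30,0],"turn":[0,0,0]},{"offset":[7,30,0],"turn":[0,0,0]},{"offset":[7,30,0],"turn":[0,0,0]},{"offset":[7,30,0],"turn":[0,0,0]},{"offset":[7,29,0],"turn":[0,0,0]}]' 0
python3 -m handwheel '[{"offset":[1,0,20],"turn":[0,0,0]},{"offset":[0,0,20],"turn":[0,0,0]},{"offset":[0,0,8],"turn":[0,0,0]},{"offset":[0,0,0],"turn":[0,0,0]},{"offset":[0,0,0],"turn":[0,0,0]}]'
python3 - <<'E'
from h import *
from cell import eyes
to(.4675,.096,.110)
d=eyes.read_camera("scene");e=eyes.read_camera("top")
a=d["pixels"][160:340,220:420,::-1];b=e["pixels"][150:330,240:440,::-1]
cv2.imwrite('pics/c2.png',cv2.resize(np.hstack([a,b]),(800,360),interpolation=cv2.INTER_CUBIC))
E
```

```text
time_s: 9.2
position: [0.4657, 0.0975, 0.1881]
ee_rot: [-0.404, -3.112, 0.0]
force: [-0.1, -0.1, -0.2]
gripper_width: 0.499
time_s: 9.62
position: [0.4654, 0.0959, 0.1409]
ee_rot: [-0.405, -3.113, 0.0]
force: [-1.2, 0.1, 0.2]
gripper_width: 0.503
pos [0.4654 0.0959 0.1409] jaw yaw 75.17 z [-0.003  0.    -1.   ] need mm [-2.1  0.6 30.9] t 9.6167 F [-1.2  0.1  0.2] w 0.5031337668424042
```

View pics/c2.png

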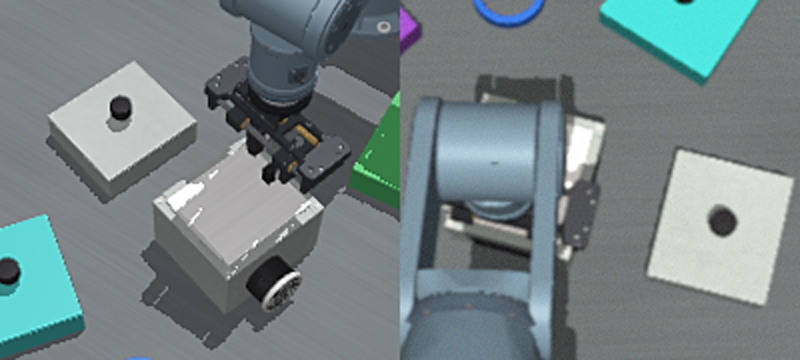

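The cap is flat on the bench with its knob up (scene (120,108) in the crop), and the fingers are over the handle. Next I'll descend and pinch.

```bash
python3 -m handwheel '[{"offset":[-2,0,10],"turn":[0,0,0]},{"offset":[0,0,10],"turn":[0,0,0]},{"offset":[0,0,6],"turn":[0,0,0]},{"offset":[0,0,4],"turn":[0,0,0]},{"offset":[0,0,0],"turn":[0,0,0]},{"offset":[0,0,0],"turn":[0,0,0]}]'
python3 -m handwheel '[{"offset":[0,0,0],"turn":[0,0,0]},{"offset":[0,0,0],"turn":[0,0,0]},{"offset":[0,0,0],"turn":[0,0,0]},{"offset":[0,0,0],"turn":[0,0,0]},{"offset":[0,0,0],"turn":[0,0,0]},{"offset":[0,0,0],"turn":[0,0,0]},{"offset":[0,0,0],"turn":[0,0,0]}]' -1
python3 - <<'E'
from h import *
from cell import arm
to(.4675,.096,.110)
# arc plan: tilt phi = 30deg*(theta/108deg)
s=arm.sense();M=R.from_rotvec(s["ee_rot"]).as_matrix()
a=np.radians(-15.4);u=np.array([np.cos(a),np.sin(a),0]);n=np.array([-u[1],u[0],0]);z=np.array([0,0,1])
g=s["position"]+.019*M[:,2]
c=np.array([.5175,.082,.1]);hin=c+.07*u
v=g-hin;print('v housing',v@u,v@n,v[2])
N=24;p=s["position"];Rm=M
for i in range(1,N+1):
    th=np.radians(108)*i/N
    Rn=R.from_rotvec(n*np.radians(36)*i/N).as_matrix()@M
    gn=hin+R.from_rotvec(n*th).apply(v);pn=gn-.019*Rn[:,2]
    print(i,(Rm.T@(pn-p)*1000).round(1),np.degrees(R.from_matrix(Rm.T@Rn).as_rotvec()).round(2));p=pn;Rm=Rn
E
```

```text
time_s: 10.22
position: [0.4678, 0.0956, 0.1113]
ee_rot: [-0.405, -3.115, 0.0]
force: [0.1, 0.5, -0.1]
gripper_width: 0.501
time_s: 10.8
position: [0.4683, 0.0957, 0.1119]
ee_rot: [0.405, 3.115, 0.0]
force: [0.7, 1.1, 0.8]
gripper_width: 0.155
pos [0.4683 0.0957 0.1119] jaw yaw 75.19 z [ 0.  0. -1.] need mm [0.8 0.1 1.9] t 10.8 F [0.7 1.1 0.8] w 0.15493524963029476
v housing -0.12111504368874385 0.00017842867212935823 -0.007114377012214346
1 [-0.3  0.  -9.5] [-0.02  1.5   0.  ]
2 [-0.8 -0.  -9.5] [-0.02  1.5   0.  ]
3 [-1.3 -0.  -9.5] [-0.02  1.5   0.  ]
4 [-1.8 -0.  -9.4] [-0.02  1.5   0.  ]
5 [-2.3 -0.  -9.3] [-0.02  1.5   0.  ]
6 [-2.8 -0.  -9.2] [-0.02  1.5   0.  ]
7 [-3.3 -0.  -9.1] [-0.02  1.5   0.  ]
8 [-3.7 -0.  -9. ] [-0.02  1.5   0.  ]
9 [-4.2 -0.  -8.8] [-0.02  1.5   0.  ]
10 [-4.7 -0.  -8.6] [-0.02  1.5   0.  ]
11 [-5.1 -0.  -8.3] [-0.02  1.5   0.  ]
12 [-5.5 -0.1 -8.1] [-0.02  1.5   0.  ]
13 [-5.9 -0.1 -7.8] [-0.02  1.5   0.  ]
14 [-6.4 -0.1 -7.5] [-0.02  1.5   0.  ]
15 [-6.7 -0.1 -7.2] [-0.02  1.5   0.  ]
16 [-7.1 -0.1 -6.9] [-0.02  1.5   0.  ]
17 [-7.5 -0.1 -6.5] [-0.02  1.5   0.  ]
18 [-7.8 -0.1 -6.1] [-0.02  1.5   0.  ]
19 [-8.1 -0.1 -5.7] [-0.02  1.5   0.  ]
20 [-8.4 -0.1 -5.3] [-0.02  1.5   0.  ]
21 [-8.7 -0.1 -4.9] [-0.02  1.5   0.  ]
22 [-8.9 -0.1 -4.5] [-0.02  1.5   0.  ]
23 [-9.1 -0.1 -4. ] [-0.02  1.5   0.  ]
24 [-9.3 -0.1 -3.6] [-0.02  1.5   0.  ]
```

The sign of the grasp offset was wrong, since the grasp point lies behind the TCP. I'll recompute before moving.

```bash
cat > arc.py <<'E'
from h import *
from cell import arm
import sys
def arc(dth,dphi,N):
    s=arm.sense();M=R.from_rotvec(s["ee_rot"]).as_matrix()
    a=np.radians(-15.4);u=np.array([np.cos(a),np.sin(a),0]);n=np.array([-u[1],u[0],0])
    g=s["position"]-.019*M[:,2]
    hin=np.array([.5175,.082,.1])+.07*u
    v=g-hin;print('v housing',v@u,v@n,v[2],'flap est deg',180-np.degrees(np.arctan2(v[2],v@u))-np.degrees(np.arctan2(29,122)),'F',np.round(s["force"],1),'tilt z',M[:,2].round(2),'t',s["time_s"])
    p=s["position"];Rm=M
    for i in range(1,N+1):
        Rn=R.from_rotvec(n*np.radians(dphi)*i/N).as_matrix()@M
        gn=hin+R.from_rotvec(n*np.radians(dth)*i/N).apply(v);pn=gn+.019*Rn[:,2]
        print(i,(Rm.T@(pn-p)*1000).round(1));p=pn;Rm=Rn
arc(*map(float,sys.argv[1:3]),int(sys.argv[3]))
E
python3 arc.py 108 36 24
```

```text
v housing -0.12112872577257026 0.00016537081486411767 0.03088561828111358 flap est deg 0.9332397578420313 F [0.7 1.1 0.8] tilt z [ 0.  0. -1.] t 10.8
1 [-2.3 -0.  -9.4]
2 [-2.8 -0.  -9.3]
3 [-3.3 -0.  -9.1]
4 [-3.7 -0.  -8.9]
5 [-4.2 -0.  -8.6]
6 [-4.6 -0.  -8.4]
7 [-5.1 -0.  -8.1]
8 [-5.5 -0.1 -7.8]
9 [-5.9 -0.1 -7.5]
10 [-6.3 -0.1 -7.1]
11 [-6.6 -0.1 -6.8]
12 [-7.  -0.1 -6.4]
13 [-7.3 -0.1 -6. ]
14 [-7.6 -0.1 -5.6]
15 [-7.9 -0.1 -5.1]
16 [-8.1 -0.1 -4.7]
17 [-8.4 -0.1 -4.2]
18 [-8.6 -0.1 -3.8]
19 [-8.8 -0.1 -3.3]
20 [-8.9 -0.1 -2.8]
21 [-9.  -0.1 -2.3]
22 [-9.2 -0.1 -1.8]
23 [-9.2 -0.1 -1.3]
24 [-9.3 -0.1 -0.8]
```

```bash
python3 -m handwheel '[{"offset":[-2.3,0,-9.4],"turn":[0,1.5,0]},{"offset":[-2.8,0,-9.3],"turn":[0,1.5,0]},{"offset":[-3.3,0,-9.1],"turn":[0,1.5,0]},{"offset":[-3.7,0,-8.9],"turn":[0,1.5,0]},{"offset":[-4.2,0,-8.6],"turn":[0,1.5,0]},{"offset":[-4.6,0,-8.4],"turn":[0,1.5,0]},{"offset":[-5.1,0,-8.1],"turn":[0,1.5,0]},{"offset":[-5.5,0,-7.8],"turn":[0,1.5,0]}]'
python3 -m handwheel '[{"offset":[-5.9,0,-7.5],"turn":[0,1.5,0]},{"offset":[-6.3,0,-7.1],"turn":[0,1.5,0]},{"offset":[-6.6,0,-6.8],"turn":[0,1.5,0]},{"offset":[-7,0,-6.4],"turn":[0,1.5,0]},{"offset":[0,0,0],"turn":[0,0,0]},{"offset":[0,0,0],"turn":[0,0,0]}]'
python3 arc.py 54 18 12
```

```text
time_s: 11.47
position: [0.501, 0.0863, 0.1772]
ee_rot: [-0.376, -2.899, -0.039]
force: [-10.3, -1.9, 3.9]
gripper_width: 0.158
time_s: 11.97
position: [0.534, 0.0767, 0.1994]
ee_rot: [-0.365, -2.802, -0.055]
force: [-8.4, -4.9, 10.7]
gripper_width: 0.156
v housing -0.0467852233684796 -0.0005833507555977753 0.11744531841327921 flap est deg 54.90843235066839 F [-8.4 -4.9 10.7] tilt z [-0.3   0.08 -0.95] t 11.9667
1 [-7.4 -0.1 -6.1]
2 [-7.7 -0.1 -5.7]
3 [-7.9 -0.1 -5.2]
4 [-8.2 -0.1 -4.8]
5 [-8.4 -0.1 -4.3]
6 [-8.7 -0.1 -3.8]
7 [-8.8 -0.1 -3.4]
8 [-9.  -0.1 -2.9]
9 [-9.1 -0.1 -2.4]
10 [-9.3 -0.1 -1.8]
11 [-9.3 -0.1 -1.3]
12 [-9.4 -0.1 -0.8]
```

```bash
python3 -m handwheel '[{"offset":[-7.2,0,-6.4],"turn":[0,1.5,0]},{"offset":[-7.6,0,-6],"turn":[0,1.5,0]},{"offset":[-7.9,0,-5.4],"turn":[0,1.5,0]},{"offset":[-8.1,0,-5],"turn":[0,1.5,0]},{"offset":[-8.4,0,-4.4],"turn":[0,1.5,0]},{"offset":[-8.6,0,-3.8],"turn":[0,1.5,0]},{"offset":[0,0,0],"turn":[0,0,0]}]'
python3 arc.py 27 9 6
```

```text
time_s: 12.55
position: [0.5894, 0.0606, 0.2097]
ee_rot: [-0.348, -2.648, -0.078]
force: [-2.8, -10.6, 7.3]
gripper_width: 0.153
v housing 0.013661331301417898 -0.001378750382890271 0.1265880936387203 flap est deg 82.78816467018592 F [ -2.8 -10.6   7.3] tilt z [-0.44  0.11 -0.89] t 12.55
1 [-9.  -0.1 -3.2]
2 [-9.1 -0.1 -2.7]
3 [-9.3 -0.1 -2.2]
4 [-9.4 -0.1 -1.7]
5 [-9.4 -0.1 -1.2]
6 [-9.5 -0.1 -0.7]
```

```bash
python3 -m handwheel '[{"offset":[-9,-0.5,-3.4],"turn":[0,1.5,0]},{"offset":[-9.1,-0.5,-2.9],"turn":[0,1.5,0]},{"offset":[-9.3,-0.2,-2.3],"turn":[0,1.5,0]},{"offset":[-9.4,-0.2,-1.8],"turn":[0,1.5,0]},{"offset":[-9.4,-0.1,-1.2],"turn":[0,1.5,0]},{"offset":[0,0,0],"turn":[0,0,0]},{"offset":[0,0,0],"turn":[0,0,0]}]'
python3 arc.py 5 0 1
python3 - <<'E'
from h import *
from cell import eyes
d=eyes.read_camera("scene");e=eyes.read_camera("top")
a=d["pixels"][160:340,220:420,::-1];b=e["pixels"][150:330,220:420,::-1]
cv2.imwrite('pics/c3.png',cv2.resize(np.hstack([a,b]),(800,360),interpolation=cv2.INTER_CUBIC))
E
```

```text
time_s: 13.13
position: [0.6333, 0.0478, 0.1962]
ee_rot: [-0.331, -2.522, -0.098]
force: [0.5, -8.8, 3.8]
gripper_width: 0.152
v housing 0.06144639973515483 -0.0021046354137792046 0.11185403658264093 flap est deg 105.41061892331393 F [ 0.5 -8.8  3.8] tilt z [-0.55  0.14 -0.82] t 13.1333
1 [-11.1  -0.1  -0.6]
```

View pics/c3.png

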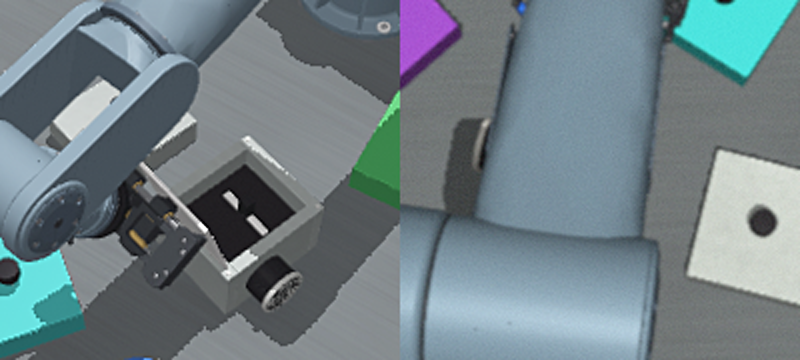

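The flap stands at about 105°, with the plate and tab visible in the chamber (crop ~(243,213)). I'll nudge it on to the stop and let go.

```bash
python3 -m handwheel '[{"offset":[-3,-0.3,-0.2],"turn":[0,0,0]},{"offset":[-3,-0.3,0],"turn":[0,0,0]},{"offset":[-1,0,0],"turn":[0,0,0]},{"offset":[0,0,0],"turn":[0,0,0]}]'
python3 -m handwheel '[{"offset":[0,0,0],"turn":[0,0,0]},{"offset":[0,0,0],"turn":[0,0,0]},{"offset":[0,0,0],"turn":[0,0,0]},{"offset":[0,0,0],"turn":[0,0,0]},{"offset":[0,0,0],"turn":[0,0,0]}]' 0
python3 -m handwheel '[{"offset":[0,0,-10],"turn":[0,0,0]},{"offset":[0,0,-20],"turn":[0,0,0]},{"offset":[0,0,-25],"turn":[0,0,0]},{"offset":[0,0,-25],"turn":[0,0,0]},{"offset":[0,0,-25],"turn":[0,0,0]},{"offset":[0,0,-25],"turn":[0,0,0]},{"offset":[0,0,0],"turn":[0,0,0]},{"offset":[0,0,0],"turn":[0,0,0]}]'
python3 arc.py 1 0 1
```

```text
time_s: 13.57
position: [0.6382, 0.0464, 0.1933]
ee_rot: [-0.33, -2.522, -0.098]
force: [-0.4, -7.9, 5.8]
gripper_width: 0.152
time_s: 13.98
position: [0.6378, 0.049, 0.192]
ee_rot: [-0.327, -2.521, -0.102]
force: [-0.2, 0.2, 0.4]
gripper_width: 0.49
time_s: 14.65
position: [0.7097, 0.0298, 0.2995]
ee_rot: [-0.328, -2.524, -0.102]
force: [-0.7, -0.2, -0.6]
gripper_width: 0.502
v housing 0.13992102384266752 0.0008261437699392581 0.215143926518249 flap est deg 109.66703706704398 F [-0.7 -0.2 -0.6] tilt z [-0.55  0.14 -0.83] t 14.65
1 [-4.5 -0.  -0.1]
```

```bash
python3 -m handwheel '[{"offset":[0,0,0],"turn":[0,-6.7,0]},{"offset":[0,0,0],"turn":[0,-6.7,0]},{"offset":[0,0,0],"turn":[0,-6.7,0]},{"offset":[0,0,0],"turn":[0,-6.7,0]},{"offset":[0,0,0],"turn":[0,-6.7,0]},{"offset":[0,0,0],"turn":[0,0,0]},{"offset":[10,-10,0],"turn":[0,0,0]},{"offset":[25,-25,0],"turn":[0,0,0]}]'
python3 -m handwheel '[{"offset":[28,-28,0],"turn":[0,0,0]},{"offset":[28,-28,0],"turn":[0,0,0]},{"offset":[28,-28,0],"turn":[0,0,0]},{"offset":[28,-28,0],"turn":[0,0,0]},{"offset":[28,-28,0],"turn":[0,0,0]},{"offset":[28,-28,0],"turn":[0,0,0]},{"offset":[28,-28,0],"turn":[0,0,0]},{"offset":[15,-15,0],"turn":[0,0,0]}]'
python3 - <<'E'
from h import *
from cell import eyes
to(.503,.086,.1)
d=eyes.read_camera("scene");e=eyes.read_camera("top")
a=d["pixels"][210:320,285:395,::-1];b=e["pixels"][180:290,245:355,::-1]
cv2.imwrite('pics/c4.png',cv2.resize(np.hstack([a,b]),(800,400),interpolation=cv2.INTER_CUBIC))
E
```

```text
time_s: 15.32
position: [0.6658, 0.0068, 0.298]
ee_rot: [-0.397, -3.094, -0.006]
force: [1.0, -0.4, -0.1]
gripper_width: 0.501
time_s: 15.98
position: [0.4053, -0.1459, 0.3031]
ee_rot: [-0.403, -3.093, -0.007]
force: [0.1, 1.1, 0.4]
gripper_width: 0.498
pos [ 0.4053 -0.1459  0.3031] jaw yaw 75.14 z [-0.022  0.007 -1.   ] need mm [-39.6 248.9 202.6] t 15.9833 F [0.1 1.1 0.4] w 0.49818356646807604
```

View pics/c4.png

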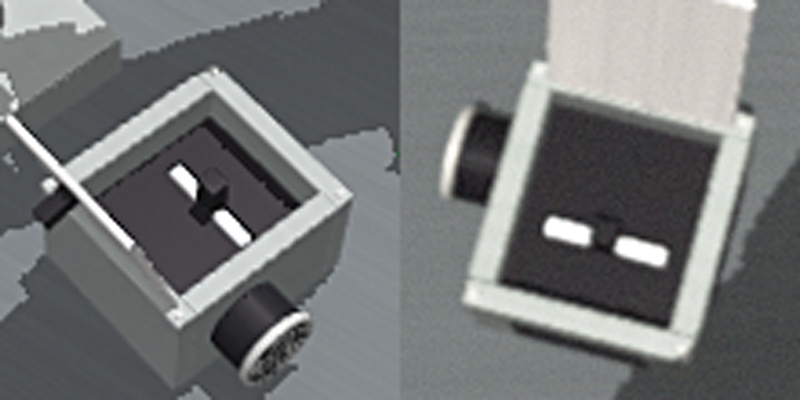

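The flap leans back fully open. The plate's top edge runs scene (177,170)-(245,240) and top (545,227)-(667,255) in the crop, with the tab's top centre near (211,181) and (608,231).

Run:
```python
from h import *
s=lambda x,y:(285+x/3.636,210+y/3.636)
t=lambda x,y:(245+(x-400)/3.636,180+y/3.636)
print('edge mid',tri(s(211,205),t(606,241)),'tab top',tri(s(211,181),t(608,231)))
A=tri(s(245,240),t(545,227));B=tri(s(177,170),t(667,255));print('ends',A,B,np.linalg.norm(A-B),np.degrees(np.arctan2(*(A-B)[1::-1])))
for p in ((545,227),(606,241),(667,255)):print(onz("top",t(*p),.064))
a=np.radians(-15.4);u=np.array([np.cos(a),np.sin(a)])
print('expected',np.array([.517,.082])-.015*u)
# housing rim corners from new crops
S=[s(183,320),s(348,200),s(214,70),s(44,182)];T=[t(536,66),t(465,297),t(686,356),t(753,118)]
X=np.array([tri(a,b) for a,b in zip(S,T)]);print(X.round(4),X.mean(0))
to(.503,.086,.12)
```

```text
edge mid [0.50224113 0.08641978 0.06269098] tab top [0.50260479 0.08406652 0.09470096]
ends [0.51296188 0.12472395 0.06350533] [0.4915087  0.04785828 0.0627766 ] 0.0798066511441529 74.40559688245102
[0.51355665 0.12316232]
[0.50340681 0.08326607]
[0.49328712 0.04348832]
expected [0.50253857 0.08598334]
[[ 0.6109  0.1293  0.1014]
 [ 0.4619  0.1747  0.0962]
 [ 0.4209  0.0353  0.0976]
 [ 0.5735 -0.0111  0.102 ]] [0.51679409 0.08208135 0.09931319]
pos [ 0.4061 -0.1462  0.3034] jaw yaw 75.0 z [-0.021  0.007 -1.   ] need mm [-37.5 249.2 183. ] t 16.0833 F [0.5 0.3 0.2] w 0.5008546407289768
```

The plate's top edge is at z 0.063, 79.8 mm long, yaw 74.4°. The tab is at (0.5025, 0.086), 0.2 mm from the expected place. I'll move above it.

```bash
python3 -m handwheel '[{"offset":[-2,15,0],"turn":[0,-1.2,0.6]},{"offset":[-5,33,0],"turn":[0,0,0]},{"offset":[-5,33,0],"turn":[0,0,0]},{"offset":[-5,33,0],"turn":[0,0,0]},{"offset":[-5,33,0],"turn":[0,0,0]},{"offset":[-5,33,0],"turn":[0,0,0]},{"offset":[-5,33,0],"turn":[0,0,0]},{"offset":[-5,33,0],"turn":[0,0,0]}]'
python3 -m handwheel '[{"offset":[0,3,25],"turn":[0,0,0]},{"offset":[0,0,30],"turn":[0,0,0]},{"offset":[0,0,30],"turn":[0,0,0]},{"offset":[0,0,25],"turn":[0,0,0]},{"offset":[0,0,0],"turn":[0,0,0]},{"offset":[0,0,0],"turn":[0,0,0]}]'
python3 -c "
from h import *
to(.5025,.086,.070)"
```

```text
time_s: 16.75
position: [0.5097, 0.0848, 0.303]
ee_rot: [-0.42, -3.113, 0.0]
force: [1.5, 0.0, -0.0]
gripper_width: 0.5
time_s: 17.25
position: [0.5095, 0.0856, 0.1922]
ee_rot: [-0.42, -3.111, 0.001]
force: [1.1, 0.1, 1.1]
gripper_width: 0.498
pos [0.5095 0.0856 0.1922] jaw yaw 74.63 z [-0.003 -0.    -1.   ] need mm [  6.6  -1.4 122.2] t 17.25 F [1.1 0.1 1.1] w 0.498013947717156
```

```bash
python3 -m handwheel '[{"offset":[7,-1.4,10],"turn":[0,0,0]},{"offset":[0,0,25],"turn":[0,0,0]},{"offset":[0,0,25],"turn":[0,0,0]},{"offset":[0,0,25],"turn":[0,0,0]},{"offset":[0,0,15],"turn":[0,0,0]},{"offset":[0,0,10],"turn":[0,0,0]},{"offset":[0,0,6],"turn":[0,0,0]},{"offset":[0,0,4],"turn":[0,0,0]}]'
python3 -m handwheel '[{"offset":[0,0,0],"turn":[0,0,0]},{"offset":[0,0,0],"turn":[0,0,0]}]'
python3 -c "
from h import *
to(.5025,.086,.070)"
```

```text
time_s: 17.92
position: [0.505, 0.0854, 0.0746]
ee_rot: [0.42, 3.109, -0.001]
force: [-0.4, -0.1, 0.6]
gripper_width: 0.501
time_s: 18.08
position: [0.5047, 0.0853, 0.0748]
ee_rot: [0.42, 3.108, -0.001]
force: [-1.0, -0.2, -0.2]
gripper_width: 0.495
pos [0.5047 0.0853 0.0748] jaw yaw 74.61 z [ 0.005 -0.001 -1.   ] need mm [2.3 0.  4.8] t 18.0833 F [-1.  -0.2 -0.2] w 0.49477303722646904
```

```bash
python3 -m handwheel '[{"offset":[2,0,4],"turn":[0,0,0]},{"offset":[0,0,0],"turn":[0,0,0]},{"offset":[0,0,0],"turn":[0,0,0]}]'
python3 -m handwheel '[{"offset":[0,0,0],"turn":[0,0,0]},{"offset":[0,0,0],"turn":[0,0,0]},{"offset":[0,0,0],"turn":[0,0,0]},{"offset":[0,0,0],"turn":[0,0,0]},{"offset":[0,0,0],"turn":[0,0,0]},{"offset":[0,0,0],"turn":[0,0,0]},{"offset":[0,0,0],"turn":[0,0,0]},{"offset":[0,0,0],"turn":[0,0,0]}]' -1
python3 -m handwheel '[{"offset":[0,0,-4],"turn":[0,0,0]},{"offset":[0,0,-8],"turn":[0,0,0]},{"offset":[0,0,-8],"turn":[0,0,0]},{"offset":[0,0,0],"turn":[0,0,0]}]'
python3 -c "
from h import *
to(.5025,.086,.070)"
```

```text
time_s: 18.33
position: [0.5018, 0.0859, 0.0701]
ee_rot: [0.42, 3.11, -0.001]
force: [-0.4, 0.6, -0.4]
gripper_width: 0.501
time_s: 19.0
position: [0.5019, 0.0859, 0.0698]
ee_rot: [0.42, 3.11, -0.001]
force: [-0.1, 0.7, -0.6]
gripper_width: 0.202
time_s: 19.33
position: [0.5032, 0.0858, 0.0919]
ee_rot: [0.42, 3.107, -0.001]
force: [0.6, -0.2, -0.3]
gripper_width: 0.202
pos [0.5032 0.0858 0.0919] jaw yaw 74.61 z [ 0.007 -0.001 -1.   ] need mm [ 0.9 -0.  21.9] t 19.3333 F [ 0.6 -0.2 -0.3] w 0.20175588487536508
```

Gripped (17.8 mm) and sliding freely. Lift to show it, with the plate's edge at about 0.178.

```bash
python3 -m handwheel '[{"offset":[0,0,-12],"turn":[0,0,0]},{"offset":[0,0,-18],"turn":[0,0,0]},{"offset":[0,0,-22],"turn":[0,0,0]},{"offset":[0,0,-22],"turn":[0,0,0]},{"offset":[0,0,-22],"turn":[0,0,0]},{"offset":[0,0,-22],"turn":[0,0,0]},{"offset":[0,0,-18],"turn":[0,0,0]},{"offset":[0,0,-12],"turn":[0,0,0]}]'
python3 -m handwheel '[{"offset":[0,0,0],"turn":[0,0,0]},{"offset":[0,0,0],"turn":[0,0,0]},{"offset":[0,0,0],"turn":[0,0,0]},{"offset":[0,0,0],"turn":[0,0,0]},{"offset":[0,0,0],"turn":[0,0,0]},{"offset":[0,0,0],"turn":[0,0,0]}]'
python3 - <<'E'
from h import *
from cell import eyes
to(.5025,.086,.24)
d=eyes.read_camera("scene")
a=d["pixels"][80:320,180:500,::-1]
cv2.imwrite('pics/c5.png',cv2.resize(a,(800,600),interpolation=cv2.INTER_CUBIC))
for z in (.178,.264):print([proj("scene",[.5025+k*.0107,.086+k*.0385,z]).round(1) for k in(-1,1)])
E
```

```text
time_s: 20.0
position: [0.5021, 0.086, 0.2404]
ee_rot: [0.42, 3.107, -0.001]
force: [-0.1, 0.6, -1.3]
gripper_width: 0.205
time_s: 20.5
position: [0.5008, 0.0861, 0.2368]
ee_rot: [0.421, 3.112, -0.001]
force: [0.8, -0.6, -1.1]
gripper_width: 0.203
pos [0.5008 0.0861 0.2368] jaw yaw 74.6 z [ 0.002 -0.001 -1.   ] need mm [-1.6  0.4 -3.2] t 20.5 F [ 0.8 -0.6 -1.1] w 0.20301163235317915
[array([332.7, 232. ]), array([354.4, 252.5])]
[array([333.9, 211.2]), array([357. , 232.4])]
```

View pics/c5.png

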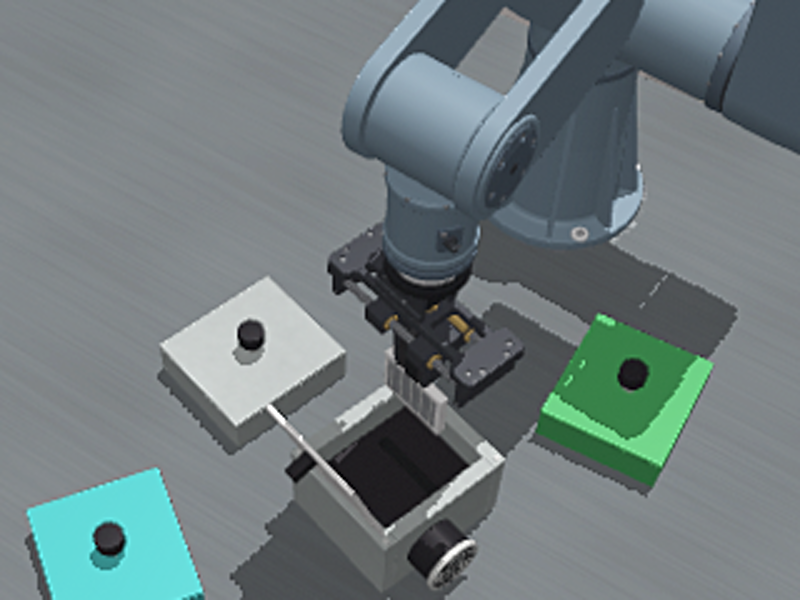

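The plate hangs upright and clear above the empty slot. Its lower corners at about (334,233) and (356,253) match the prediction for z ≈ 0.175. The flap is open and the cap is flat, so I'll hand in.

```bash
python3 -c "
from cell import arm,ticket
import numpy as np
s=arm.sense();print(np.abs(s['qd']).max(),s['gripper_width'],s['time_s']);print(ticket.finish_job())"
```

```text
0.006502303275382052 0.19992377011505874 20.55
the job is handed in; nothing more can be done
None
```

The job is done and handed in at 20.6 s, with the plate still held up; the hand-in gives no verdict.

- **Cap:** I lifted it by its knob and set it down slowly on the bench on the -y side of the box. It pressed with at most about 16 N before I let go. Later pictures show it flat with its knob up.
- **Flap:** I swung it open by its handle and nudged it on towards the stop. The tool position puts it at about 105° before the nudge, and pictures after letting go show it still leaning back. I felt no clear rise in force at the stop, so the last few degrees are not confirmed, but it is well past 1.4 rad.
- **Plate:** I drew it straight up by its tab without jamming. It is held upright and still: the opening of 17.8 mm matches the 18 mm tab, and the joint speeds are below 0.01 rad/s. Its lower edge is about 75 mm above the box top, and the last picture matches the corners worked out for that height to about 2 pixels.

The grasp points measured from the two cameras matched the given sizes and heights within about 4 mm. The only slip was a wrong sign in the first flap path calculation, which I corrected before moving. Forces stayed under about 18 N. The bystanders were never approached, but I did not measure them again at the end.

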